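# Reset the supply breakers and pull the one that will not hold

### The arm

A 6-joint arm with a two-finger parallel gripper is mounted at the origin on a cart in front of the work surface, level with it; the furniture and walls round the work are solid. World frame = base frame: x ahead of the robot, y to its left, z up, the work surface at z = 0. Lengths are in m, angles in rad, forces in N, time in s.
With the tool pointing down it reaches from about 0.35 to 0.85 m from the base axis. Payload 8.1 kg.
Tool frame: the origin (TCP) lies between the finger pads; the fingertips stand 14 mm ahead of it and the grasp point (between the pads) lies 5 mm behind it; z points along the fingers, y is the direction in which the jaws open and shut (so a half turn about z gives the same grasp; the last joint's range is limited). The gripper opens to 93 mm and grips with 3 to 60 N. Pads are 15 mm wide; open, the fingers measure 128 mm over their backs; the gripper's body (75 mm by 188 mm) begins 65 mm behind the grasp point.
Start: joints at [0.66, 0.13, 1.488, -0, 1.523, -0.085], TCP at [0.441, 0.407, 0.233] pointing down, gripper open.
Joint ranges: [-2.96, 2.96], [-0.89, 2.26], [0.02, 2.5], [-1.34, 4.48], [0, 2.73], [-2.66, 2.66]. Speed limits (rad/s): [2.39, 2.39, 2.79, 3.14, 3.14, 3.14].

### API

Orientations are given as a rotation vector (axis times angle).
In Python, from plant import robot gives the robot as it stands.
- The arm moves only by the tool step_arm, never from a script. Its argument "targets" is a list of rows, each an object of numbers: "tx", "ty", "tz": the shift along the tool's x, y, z in mm; "ax", "ay", "az": the turn, a rotation vector about the tool's x, y, z in rad; "grip": the closure in counts, from 0 (fully open) to 255 (shut). In form: [{"tx": .., "ty": .., "tz": .., "ax": .., "ay": .., "az": .., "grip": ..}, ...]. A call has 1 to 20 rows; each row shifts and turns the commanded pose from where the row before left it, along the tool's axes as they then stand; what a row does not reach is not made up. A row lasts 1/10 s, in which the tool goes at most 50 mm and 8.59 degrees, less where a joint would pass 70% of its speed; a pose out of reach is approached as far as the arm can. A call with a gripper value outside its range is refused whole. The fingers move at their own pace and stop on an object; "squeeze" is the grip in N (left out, the last holds). Time passes only in rows, so rows that do not move let the fingers close. It gives the time, the measured TCP pose, the force and the opening at its end, in the units of the state.
- robot.read_state(): the state, without advancing time (a new reading comes with each control period).
- robot.read_camera(name): name is "side" or "top" or "wrist"; returns a dict with "frame" (420x560x3 uint8, blue, green, red), "fx", "fy", "cx", "cy" (pixels), "R" (3x3) and "t" (3): a world point X has camera coordinates R X + t. Camera axes: x right, y down, z forward; pixel columns grow to the right and rows downward; lengths in m; the calibration is good to about 2 mm. A picture is of the moment at which its call begins. There is no depth.
- robot.close_job(): hands the job in, once; it reports no verdict.
The state is a dict: "t": time; "q": joint angles; "dq": joint speeds; "joint_torque": joint torques, N m; "tool_pos": TCP position; "orientation": TCP orientation; "force": force on the tool from outside, world axes, zero at the start; "wrist_torque": the same for the moment, N m; "opening": finger opening in m.
Only numpy, scipy, OpenCV 4.12 (cv2) and the standard library are available. Lean on these libraries where they do the work, as an engineer would, in place of code of your own. Each camera call takes 0.05 s, during which the arm holds its last target.

### The job

All three plug-in breakers of the heated stage's supply unit have tripped. Press their reset buttons fully in; the breaker on the faulty circuit will pop straight out again: pull that one out of its socket and put it down gently on the log book so that it gets written up. Leave the other two fully home with their buttons in, and do not disturb the pipette and the bottles.

Things in the scene. Friction and masses are not known exactly. Their poses are not given: they have to be found in the camera images.
- breaker_a: Left plug-in breaker. Grey body 16 (own x) x 36 (own y) x 26 mm (own z), round white reset button on top; all three are alike, 55 g. Origin: centre of the body's underside, where it sits on the black strip. Own z points straight out of the socket (pull direction, 35 degrees from vertical), own x up the panel's slope, own y left along the row.
- breaker_b: Middle breaker of the row, like breaker_a in all sizes and axes. Each has a foot 10 x 26 mm that reaches 18 mm into the socket (play 0.5 mm all round) behind two sprung balls: 8 to 17 N straight along own z start it, all over the first 5 mm; after 18 mm it is free.
- breaker_c: Right breaker of the row, like breaker_a in all sizes and axes. Barriers beside each breaker leave 10 mm there, so it can be taken only by its upslope and downslope faces (16 mm apart), with 26 mm of room to the drip guard upslope and 60 mm downslope.
- breaker_a_button (a joint): Reset button of breaker_a: 0 = tripped, standing out; 0.007 to 0.008 = pressed fully in. White, 11 mm across, on the breaker's axis; top 36 mm above the breaker's origin when out, 28.5 mm when in. Over-centre: 3 to 5 N starts it, past half way it snaps in and stays; on the faulty circuit it takes up to 8 N and springs right out when let go.
- breaker_b_button (a joint): Reset button of breaker_b, same as that of breaker_a.
- breaker_c_button (a joint): Reset button of breaker_c, same as that of breaker_a.
- supply: Supply unit, fixed: grey steel desk box 150 mm deep (own x, to the back), 206 wide, 115 high; origin centre of its underside. Aluminium front panel sloping 35 degrees from level, 140 mm long, black socket strip across its middle. Breaker origins at x = -18.6, z = 76.6, y = 58, 0, -58 mm; black barriers 18 mm high, 40 long up the slope, at y = +-29, +-87 mm.
- guard_edge (a point): Middle of the edge rail of the clear plastic drip guard, which is fixed to the panel above the row (192 mm long, 6 mm thick) and leans out over the breakers, square to the panel: its near face lies 34 mm upslope of the breaker axes and its edge 56 mm out from the breaker origins' plane. It blocks a gripper coming straight down.
- log_book: Log book with a green cover, lying shut: 208 mm (own x) by 146 mm (own y), the cover 11 mm above the table; origin in the middle of its underside. It lies loose on the table to the left of the supply unit.
- pipette_1: Bystander: white hand pipette, 228 mm long (own y), 28 mm high, lying on the table in front of the supply unit; origin at the middle of its underside.
- medium_a: Bystander: small bottle with a blue cap, 44 mm across, 88 mm high, to the right of the work; origin at the centre of its base.
- oil: Bystander: bottle with a black cap, 52 mm across, 112 mm high, to the right of the work; origin at the centre of its base.
Not all that is in view belongs to the job. What is shaped like the breaker_c but blue is not meant.

How it is judged:
By the outcome, as a careful person would: the job done as asked, in the order asked, and still so for the second after the job is handed in, with the robot touching nothing.
It also fails if it takes over 51 s, if anything falls off the work surface, if the arm or the gripper's body presses on something with over 40 N, if the wrist force passes 120 N, or if a joint passes its speed limit or range.

## Working session

There is one attempt and no reset: what is moved stays moved. The work goes in short steps, Python scripts to look and compute and a tool call to move; the robot and the scene stay as the last step left them, time stands still between calls to the robot, and variables do not carry over. Pictures are saved under pics/ and viewed, and the job is handed in when it is done.

Besides the shell and the picture viewer there is one more tool, called after "Emit:" as a command line: name --argument value ..., lists and objects as JSON in quotes. step_arm: Moves the arm, as the interface text tells. Its arguments: {"type":"object","properties":{"targets":{"type":"array"},"squeeze":{"type":"number"}},"required":["targets"]}

```bash
ls; mkdir -p pics
python3 - <<'E'
from plant import robot
import cv2
s=robot.read_state()
for k,v in s.items(): print(k,v)
for n in ("side","top","wrist"):
    c=robot.read_camera(n); cv2.imwrite(f"pics/{n}0.png",c["frame"]); print(n,c["fx"],c["fy"],c["cx"],c["cy"],c["R"],c["t"])
    import pickle; pickle.dump(c,open(f"{n}0.pkl","wb"))
E
```

```text
pics
t 0.0
q [ 6.59612895e-01  1.31162299e-01  1.48926761e+00  2.96415804e-05
  1.52299998e+00 -8.53707138e-02]
dq [ 1.46471054e-03 -8.87371361e-05 -1.77515121e-03  2.55566415e-04
 -1.16463269e-03  9.97616075e-04]
joint_torque [-2.40959935e-04 -5.59856915e+01 -4.91751659e+01  7.66084297e-02
  3.54839978e-02 -9.43082318e-05]
tool_pos [0.44059619 0.40648058 0.23159316]
orientation [-1.26027560e+00 -2.87673844e+00  2.51205948e-03]
force [0.62827768 0.29103038 0.44365194]
wrist_torque [-0.05562437 -0.06166256  0.01095494]
opening 0.09266599490917421
side 503.9478100372097 503.9478100372097 282.84275180030374 203.25791954406665 [[ 0.10641279  0.99431906  0.00243319]
 [ 0.75086066 -0.078753   -0.65574861]
 [-0.65183172  0.07160702 -0.75497539]] [-0.04288185 -0.27200999  1.52460945]
top 498.1619919804011 498.1619919804011 277.9983019870354 206.7720241351219 [[-0.02764133 -0.99961012 -0.00394637]
 [-0.9973696   0.02784358 -0.06692249]
 [ 0.06700628  0.00208616 -0.99775037]] [0.01413808 0.50001016 1.26836936]
wrist 289.9845962385617 289.9845962385617 278.61584500310164 206.74164415794763 [[ 7.34743727e-01  6.78344249e-01 -8.58019087e-04]
 [ 6.52326121e-01 -7.06214291e-01  2.75194491e-01]
 [ 1.86070655e-01 -2.02757134e-01 -9.61388192e-01]] [-0.59858845 -0.03261477  0.39016218]
```

View pics/side0.png

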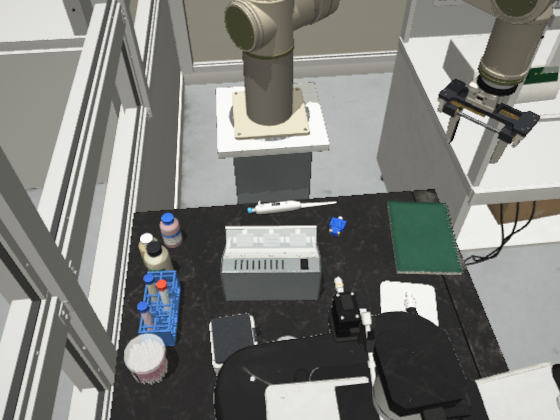

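View pics/top0.png

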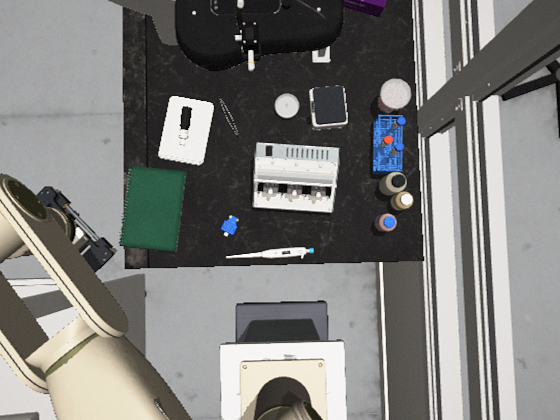

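View pics/wrist0.png

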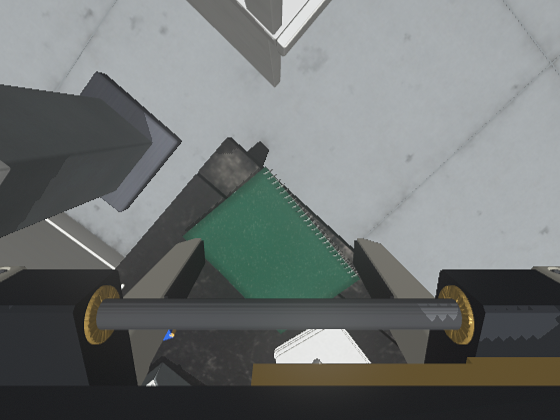

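The top view shows the supply unit at about (295,178), with the breaker row near row 190. The log book is at (153,208), the pipette at (272,253), and the blue lookalike breaker lies loose at (230,226). The side view agrees. Next I'll enlarge the supply unit.

Run:
```python
import cv2
a=cv2.imread("pics/top0.png")[135:220,240:350]; cv2.imwrite("pics/topc.png",cv2.resize(a,None,fx=7,fy=7,interpolation=cv2.INTER_CUBIC))
a=cv2.imread("pics/side0.png")[215:310,210:330]; cv2.imwrite("pics/sidec.png",cv2.resize(a,None,fx=6,fy=6,interpolation=cv2.INTER_CUBIC))
```

```text
(no output)
```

View pics/topc.png

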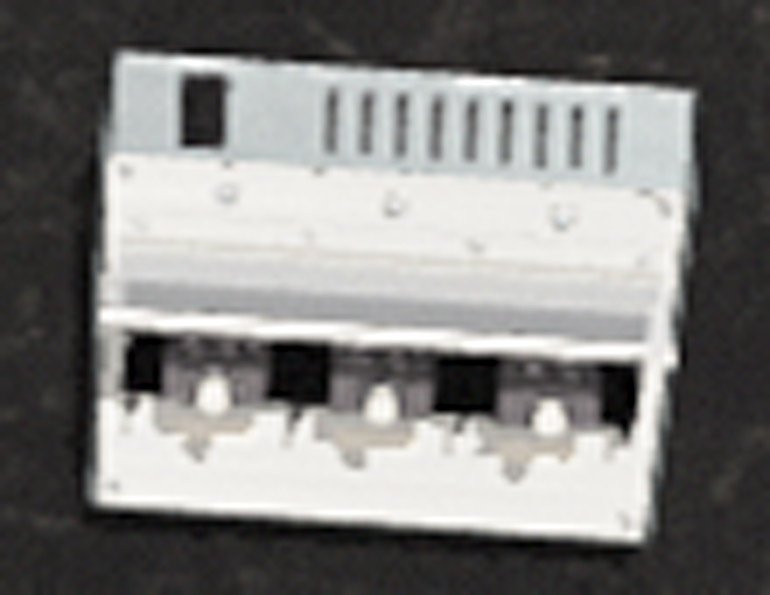

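View pics/sidec.png

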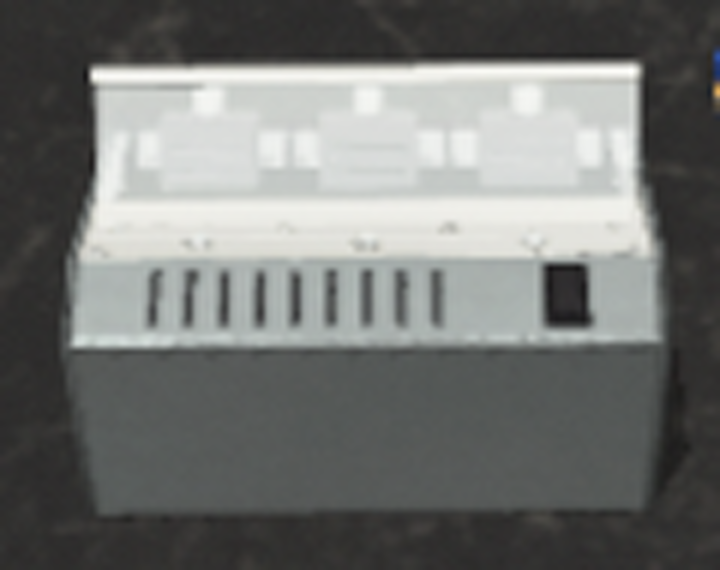

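```bash
cat > h.py <<'E'
import pickle,numpy as np
from scipy.optimize import least_squares
from scipy.spatial.transform import Rotation as Ro
S=np.sin(np.radians(35));C=np.cos(np.radians(35))
n=np.array([-S,0,C]);u=np.array([C,0,S])
def cam(n): return pickle.load(open(n+"0.pkl","rb"))
def proj(c,X):
    p=c["R"]@np.asarray(X)+np.asarray(c["t"]).ravel()
    return np.array([c["fx"]*p[0]/p[2]+c["cx"],c["fy"]*p[1]/p[2]+c["cy"]])
def ray(c,px,z):
    R=np.array(c["R"]);t=np.array(c["t"]).ravel();o=-R.T@t
    d=R.T@np.array([(px[0]-c["cx"])/c["fx"],(px[1]-c["cy"])/c["fy"],1]);return o+d*(z-o[2])/d[2]
def bp(y,ou,up=0): return np.array([-.0186,y,.0766])+n*ou+u*up
def W(p,X): return Ro.from_euler('z',p[2]).apply(X)+[p[0],p[1],0]
E
cat > fit.py <<'E'
from h import *
ct,cs=cam("top"),cam("side")
T=[((118,52),[.075,.103,.115]),((692,90),[.075,-.103,.115]),((108,155),[.0397,.103,.115]),((685,190),[.0397,-.103,.115]),
((95,505),[-.075,.103,.0347]),((645,542),[-.075,-.103,.0347]),
((212,397),bp(.058,.033)),((382,405),bp(0,.033)),((548,416),bp(-.058,.033)),((100,315),bp(.096,.056,.037)),((672,355),bp(-.096,.056,.037))]
Sd=[((70,345),[.075,-.103,.115]),((665,345),[.075,.103,.115]),((98,513),[.075,-.103,0]),((650,513),[.075,.103,0]),((90,72),bp(-.096,.056,.037)),((642,68),bp(.096,.056,.037))]
def f(p):
    r=[]
    for q,X in T: r.append(proj(ct,W(p,X))-[240+q[0]/7-.4,135+q[1]/7-.4])
    for q,X in Sd: r.append(proj(cs,W(p,X))-[210+q[0]/6-.4,215+q[1]/6-.4])
    return np.array(r)
s=least_squares(lambda p:f(p).ravel(),[.5,0,0],loss='soft_l1');print(s.x);print(f(s.x).round(1).tolist())
p=s.x
for y in(.058,0,-.058): print(W(p,bp(y,0)),W(p,bp(y,.036)))
print("up",Ro.from_euler('z',p[2]).apply(n))
for nm,q,z in [("book TL",(127,168),.011),("TR",(187,171),.011),("BL",(121,247),.011),("BR",(180,251),.011),("blue",(230,226),.015),("pipL",(227,257),.014),("pipR",(313,251),.014)]: print(nm,ray(ct,q,z).round(3))
for nm,q,z in [("book",(390,203),.011),("",(448,202),.011),("",(461,273),.011),("",(398,272),.011),("blue",(338,225),.015),("pipL",(336,203),.014),("pipR",(249,211),.014)]: print(nm,ray(cs,q,z).round(3))
E
python3 fit.py
```

```text
[ 0.56652704 -0.04295646 -0.09565703]
[[-2.0, 0.0], [1.5, 0.3], [-1.7, -0.2], [1.7, 0.6], [-1.3, -0.3], [0.9, -0.1], [0.1, -1.0], [-0.2, -0.5], [0.1, -0.5], [-0.0, 0.6], [0.4, 0.4], [-1.6, -0.0], [1.4, -0.8], [-1.4, 1.0], [0.7, 0.2], [0.4, -0.6], [-0.0, -0.5]]
[0.55355173 0.01655489 0.0766    ] [0.53299737 0.01852708 0.10608947]
[ 0.54801208 -0.04117995  0.0766    ] [ 0.52745772 -0.03920776  0.10608947]
[ 0.54247243 -0.0989148   0.0766    ] [ 0.52191807 -0.09694261  0.10608947]
up [-0.57095425  0.05478298  0.81915204]
book TL [0.613 0.391 0.011]
TR [0.601 0.235 0.011]
BL [0.408 0.408 0.011]
BR [0.393 0.256 0.011]
blue [0.454 0.125 0.015]
pipL [0.375 0.135 0.014]
pipR [ 0.384 -0.086  0.014]
book [0.4   0.273 0.011]
 [0.412 0.42  0.011]
 [0.622 0.381 0.011]
 [0.604 0.24  0.011]
blue [0.459 0.129 0.015]
pipL [0.388 0.136 0.014]
pipR [ 0.391 -0.083  0.014]
```

```bash
cat >> h.py <<'E'
P=np.array([0.56652704,-0.04295646,-0.09565703])
def Rt():
    A=Ro.from_euler('z',P[2]).as_matrix()
    return A@np.column_stack([[0,1,0],u,-n])
def goto(pos,R=None,order="TR"):
    from plant import robot
    s=robot.read_state();R0=Ro.from_rotvec(s["orientation"]).as_matrix();d=np.array(pos)-s["tool_pos"]
    if R is None:R=R0
    r=Ro.from_matrix(R0.T@R).as_rotvec()
    print("t",s["t"],"F",np.round(s["force"],1),"op",s["opening"])
    print("shift before turn (tool mm)",(R0.T@d*1000).round(1),"turn",r.round(4),"deg",np.degrees(np.linalg.norm(r)).round(1),"shift after turn",(R.T@d*1000).round(1))
E
python3 - <<'E'
from h import *
goto(W(P,bp(.058,.150)),Rt()); print(W(P,bp(.058,.150)),Rt())
E
```

```text
t 0.15 F [-0.2 -0.4 -0. ] op 0.09273615436616345
shift before turn (tool mm) [-299.1 -238.8   32.7] turn [-0.5754 -0.2561  0.8139] deg 59.0 shift after turn [-377.4   33.5   63. ]
[0.46790859 0.02477234 0.19947281] [[ 0.09551122  0.81540717  0.57095425]
 [ 0.99542835 -0.07823821 -0.05478298]
 [ 0.          0.57357644 -0.81915204]]
```

Emit:
step_arm --targets '[{"tx": -30,"ty": -24,"tz": 3,"grip": 255},{"tx": -30,"ty": -24,"tz": 3,"grip": 255},{"tx": -30,"ty": -24,"tz": 3,"grip": 255},{"tx": -30,"ty": -24,"tz": 3,"grip": 255},{"tx": -30,"ty": -24,"tz": 3,"grip": 255},{"tx": -30,"ty": -24,"tz": 3,"grip": 255},{"tx": -30,"ty": -24,"tz": 3,"grip": 255},{"tx": -30,"ty": -24,"tz": 3,"grip": 255},{"tx": -30,"ty": -24,"tz": 3,"grip": 255},{"tx": -29,"ty": -23,"tz": 5,"grip": 255},{"ax": -0.0575,"ay": -0.0256,"az": 0.0814,"grip": 255},{"ax": -0.0575,"ay": -0.0256,"az": 0.0814,"grip": 255},{"ax": -0.0575,"ay": -0.0256,"az": 0.0814,"grip": 255},{"ax": -0.0575,"ay": -0.0256,"az": 0.0814,"grip": 255},{"ax": -0.0575,"ay": -0.0256,"az": 0.0814,"grip": 255},{"ax": -0.0575,"ay": -0.0256,"az": 0.0814,"grip": 255},{"ax": -0.0575,"ay": -0.0256,"az": 0.0814,"grip": 255},{"ax": -0.0575,"ay": -0.0256,"az": 0.0814,"grip": 255},{"ax": -0.0575,"ay": -0.0256,"az": 0.0814,"grip": 255},{"ax": -0.0575,"ay": -0.0256,"az": 0.0814,"grip": 255}]' --squeeze 20

```text
schema error: expected keys tx, ty, tz, ax, ay, az, grip
```

Run:
```python
from h import *
from plant import robot; import cv2
goto(W(P,bp(.058,.150)),Rt()); 
print(robot.read_state()["q"])
c=robot.read_camera("wrist");pickle.dump(c,open("wrist1.pkl","wb"));cv2.imwrite("pics/wrist1.png",c["frame"])
c=robot.read_camera("top");cv2.imwrite("pics/top1.png",c["frame"])
goto(W(P,bp(.058,.150)),Rt());
```

```text
t 0.15 F [-0.2 -0.4 -0. ] op 0.09273615436616345
shift before turn (tool mm) [-299.1 -238.8   32.7] turn [-0.5754 -0.2561  0.8139] deg 59.0 shift after turn [-377.4   33.5   63. ]
[ 6.59635438e-01  1.31010240e-01  1.48900616e+00 -1.03883799e-05
  1.52299302e+00 -8.53676799e-02]
t 0.25 F [ 0.9 -0.4  0.2] op 0.09280089770882237
shift before turn (tool mm) [-299.1 -239.    32.9] turn [-0.5748 -0.2563  0.8139] deg 58.9 shift after turn [-377.6   33.2   63.2]
```

View pics/wrist1.png

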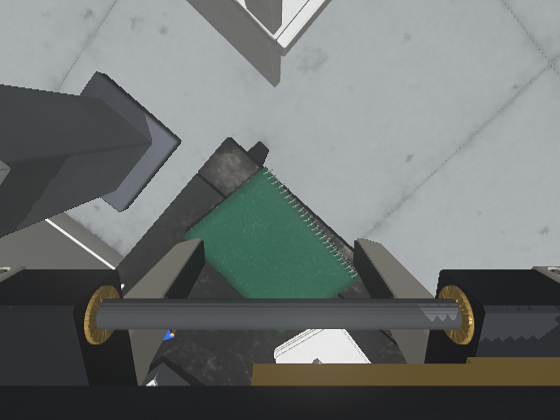

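View pics/top1.png

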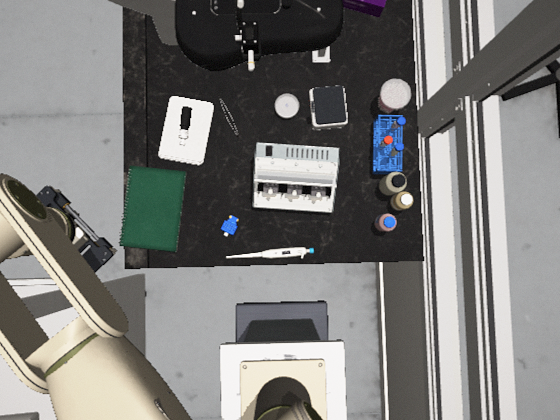

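The move call was refused because every row needs all seven keys. The arm hasn't moved and both pictures are unchanged, so I'm resending it complete.

Emit:
step_arm --targets '[{"tx": -30,"ty": -24,"tz": 3,"ax": 0,"ay": 0,"az": 0,"grip": 255},{"tx": -30,"ty": -24,"tz": 3,"ax": 0,"ay": 0,"az": 0,"grip": 255},{"tx": -30,"ty": -24,"tz": 3,"ax": 0,"ay": 0,"az": 0,"grip": 255},{"tx": -30,"ty": -24,"tz": 3,"ax": 0,"ay": 0,"az": 0,"grip": 255},{"tx": -30,"ty": -24,"tz": 3,"ax": 0,"ay": 0,"az": 0,"grip": 255},{"tx": -30,"ty": -24,"tz": 3,"ax": 0,"ay": 0,"az": 0,"grip": 255},{"tx": -30,"ty": -24,"tz": 3,"ax": 0,"ay": 0,"az": 0,"grip": 255},{"tx": -30,"ty": -24,"tz": 3,"ax": 0,"ay": 0,"az": 0,"grip": 255},{"tx": -30,"ty": -24,"tz": 3,"ax": 0,"ay": 0,"az": 0,"grip": 255},{"tx": -29,"ty": -23,"tz": 5,"ax": 0,"ay": 0,"az": 0,"grip": 255},{"tx": 0,"ty": 0,"tz": 0,"ax": -0.0575,"ay": -0.0256,"az": 0.0814,"grip": 255},{"tx": 0,"ty": 0,"tz": 0,"ax": -0.0575,"ay": -0.0256,"az": 0.0814,"grip": 255},{"tx": 0,"ty": 0,"tz": 0,"ax": -0.0575,"ay": -0.0256,"az": 0.0814,"grip": 255},{"tx": 0,"ty": 0,"tz": 0,"ax": -0.0575,"ay": -0.0256,"az": 0.0814,"grip": 255},{"tx": 0,"ty": 0,"tz": 0,"ax": -0.0575,"ay": -0.0256,"az": 0.0814,"grip": 255},{"tx": 0,"ty": 0,"tz": 0,"ax": -0.0575,"ay": -0.0256,"az": 0.0814,"grip": 255},{"tx": 0,"ty": 0,"tz": 0,"ax": -0.0575,"ay": -0.0256,"az": 0.0814,"grip": 255},{"tx": 0,"ty": 0,"tz": 0,"ax": -0.0575,"ay": -0.0256,"az": 0.0814,"grip": 255},{"tx": 0,"ty": 0,"tz": 0,"ax": -0.0575,"ay": -0.0256,"az": 0.0814,"grip": 255},{"tx": 0,"ty": 0,"tz": 0,"ax": -0.0575,"ay": -0.0256,"az": 0.0814,"grip": 255}]' --squeeze 20

```text
t: 2.25
tool_pos: [0.4743, 0.0257, 0.1994]
orientation: [1.956, 1.768, 0.555]
force: [8.5, 0.8, 8.9]
opening: 0.0003
```

Run:
```python
from h import *
from plant import robot; import cv2
goto(W(P,bp(.058,.150)),Rt()); 
print(robot.read_state()["q"])
c=robot.read_camera("wrist");pickle.dump(c,open("wrist1.pkl","wb"));cv2.imwrite("pics/wrist2.png",c["frame"])
c=robot.read_camera("top");cv2.imwrite("pics/top2.png",c["frame"])
goto(W(P,bp(.058,.150)),Rt());
```

```text
t 2.25 F [8.5 0.8 8.9] op 0.00029027492258724627
shift before turn (tool mm) [-1.6 -5.1 -3.6] turn [-0.0031  0.002  -0.0045] deg 0.3 shift after turn [-1.5 -5.1 -3.6]
[-0.01844465 -0.89327027  2.44615927 -0.05538636  0.98320539  0.09865772]
t 2.35 F [-0.9  0.  -0.6] op 0.0006017614450195335
shift before turn (tool mm) [-2.4 -2.8 -4.7] turn [-0.0075  0.0009 -0.0007] deg 0.4 shift after turn [-2.4 -2.7 -4.8]
```

View pics/wrist2.png

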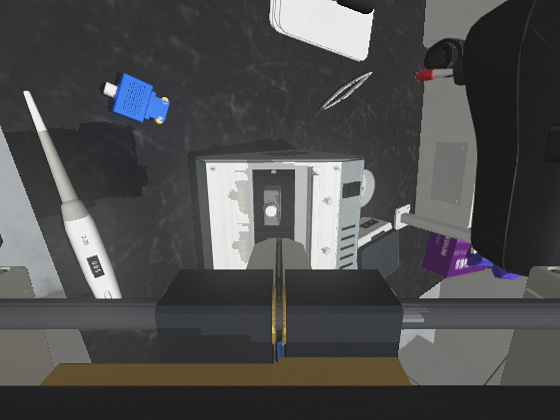

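View pics/top2.png

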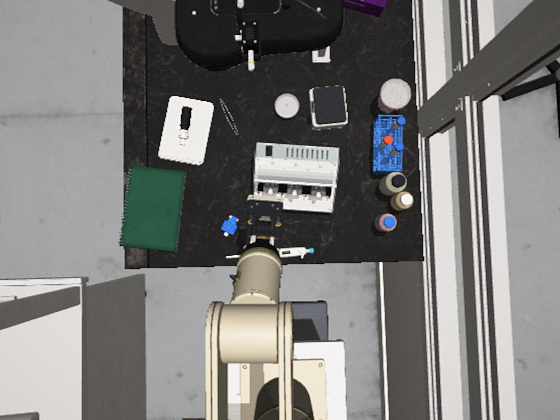

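Run:
```python
from h import *
c=pickle.load(open("wrist1.pkl","rb"))
for y in (.058,): print(proj(c,W(P,bp(y,.036))),proj(c,W(P,bp(y,.028))), proj(c,W(P,bp(y,.036)+[0,.005,0])), proj(c,W(P,bp(y,.036,.005))))
import cv2
a=cv2.imread("pics/wrist2.png")[145:275,190:380]; cv2.imwrite("pics/w2c.png",cv2.resize(a,None,fx=4,fy=4,interpolation=cv2.INTER_CUBIC))
goto(W(P,bp(.058,.070)),Rt())
```

```text
[273.94896652 208.88985095] [274.10323769 206.54690252] [273.89981518 203.78127923] [279.24981246 208.87047937]
t 2.35 F [-0.9  0.  -0.6] op 0.0006017614450195335
shift before turn (tool mm) [-2.3 -2.2 75.3] turn [-0.0075  0.0009 -0.0007] deg 0.4 shift after turn [-2.4 -2.7 75.2]
```

View pics/w2c.png

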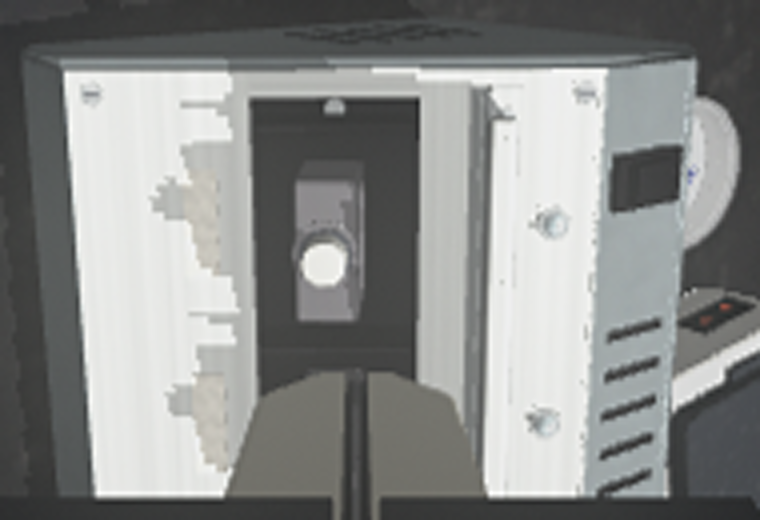

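Run:
```python
from h import *
from plant import robot
c=pickle.load(open("wrist1.pkl","rb")); s=robot.read_state();R0=Ro.from_rotvec(s["orientation"]).as_matrix()
R=np.array(c["R"]);print("cam in tool",R0.T@(-R.T@np.array(c["t"])-s["tool_pos"]))
for d in ([0,0,.014],[.0075,0,.014],[-.0075,0,.014]): print(d,proj(c,s["tool_pos"]+R0@d))
def pr(q):
  return np.array(q)
# fit supply from wrist px
b=np.array([271.0,211.0])
```

```text
cam in tool [ 0.07511888  0.00167945 -0.15310413]
[0, 0, 0.014] [275.28041102 248.47193726]
[0.0075, 0, 0.014] [275.19279538 237.29309945]
[-0.0075, 0, 0.014] [275.36604913 259.39846445]
```

Emit:
step_arm --targets '[{"tx": -4,"ty": -1,"tz": 15,"ax": 0,"ay": 0,"az": 0,"grip": 255},{"tx": -4,"ty": -1,"tz": 15,"ax": 0,"ay": 0,"az": 0,"grip": 255},{"tx": -4,"ty": -1,"tz": 15,"ax": 0,"ay": 0,"az": 0,"grip": 255},{"tx": -4,"ty": -1,"tz": 15,"ax": 0,"ay": 0,"az": 0,"grip": 255},{"tx": -6,"ty": -1,"tz": 15,"ax": -0.0075,"ay": 0,"az": 0,"grip": 255},{"tx": 0,"ty": 0,"tz": 0,"ax": 0,"ay": 0,"az": 0,"grip": 255}]'

```text
t: 2.95
tool_pos: [0.51, -0.0002, 0.134]
orientation: [1.949, 1.772, 0.557]
force: [-0.5, 0.5, -0.8]
opening: 0.0005
```

Run:
```python
from h import *
from plant import robot; import cv2
print(robot.read_state()["q"])
goto(W(P,bp(.058,.070)),Rt())
s=robot.read_state()
c=robot.read_camera("wrist");pickle.dump((c,s),open("wrist3.pkl","wb"))
R0=Ro.from_rotvec(s["orientation"]).as_matrix()
for d in ([0,0,.014],[.0075,0,.014]): print(d,proj(c,s["tool_pos"]+R0@d))
for y in (.058,): print(proj(c,W(P,bp(y,.036))), proj(c,W(P,bp(y,.036)+[0,.005,0])), proj(c,W(P,bp(y,.036,.005))))
R=np.array(c["R"]);print("cam in tool",R0.T@(-R.T@np.array(c["t"])-s["tool_pos"]))
cv2.imwrite("pics/w3.png",cv2.resize(c["frame"][120:270,180:380],None,fx=4,fy=4,interpolation=cv2.INTER_CUBIC))
```

```text
[-0.10350045 -0.67141593  2.45174454  0.00503099  0.75062282 -0.01109535]
t 2.95 F [-0.5  0.5 -0.8] op 0.00047663684201100205
shift before turn (tool mm) [20.9  1.3  0.9] turn [-0.0002  0.0011  0.001 ] deg 0.1 shift after turn [20.9  1.3  0.9]
[0, 0, 0.014] [279.10886228 250.48514092]
[0.0075, 0, 0.014] [279.11181769 239.26905997]
[281.0778217  208.76069182] [281.10112287 201.57040101] [288.520615   208.76681951]
cam in tool [ 0.0757925  -0.00027232 -0.15200949]
```

View pics/w3.png

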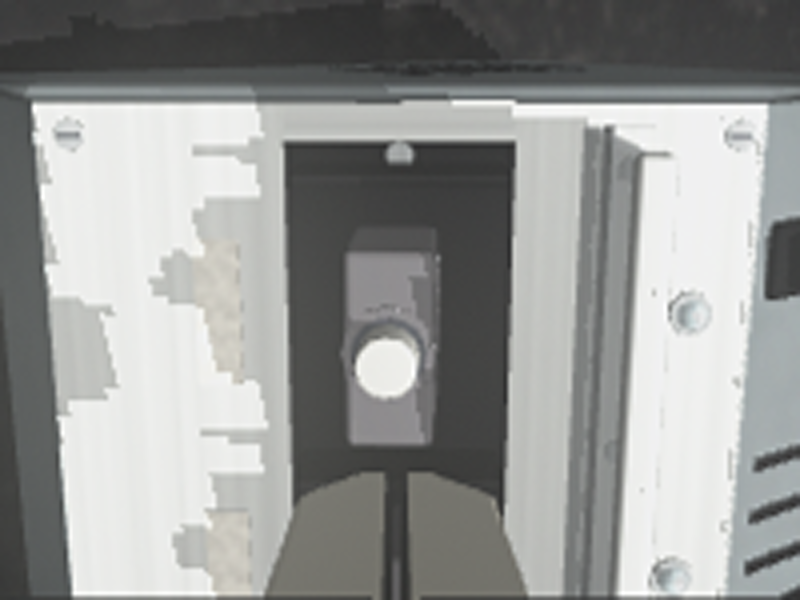

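Emit:
step_arm --targets '[{"tx": 10,"ty": -1,"tz": 5,"ax": 0,"ay": 0,"az": 0,"grip": 255},{"tx": 9,"ty": -1,"tz": 5,"ax": 0,"ay": 0,"az": 0,"grip": 255},{"tx": 0,"ty": 0,"tz": 5,"ax": 0,"ay": 0,"az": 0,"grip": 255},{"tx": 0,"ty": 0,"tz": 0,"ax": 0,"ay": 0,"az": 0,"grip": 255}]'

```text
t: 3.4
tool_pos: [0.5197, 0.0189, 0.1226]
orientation: [1.946, 1.77, 0.56]
force: [0.4, -0.4, 0.3]
opening: 0.0005
```

```bash
sed -i 's/^P=.*/P=np.array([0.5635,-0.0447,-0.09565703])/' h.py
python3 - <<'E'
from h import *
goto(W(P,bp(.058,.036+.014)),Rt())
E
```

```text
t 3.4 F [ 0.4 -0.4  0.3] op 0.00045131759170022345
shift before turn (tool mm) [-1.1 -0.9  5.5] turn [0.0033 0.0004 0.001 ] deg 0.2 shift after turn [-1.1 -0.9  5.5]
```

Emit:
step_arm --targets '[{"tx": -0.5,"ty": -0.5,"tz": 2,"ax": 0,"ay": 0,"az": 0,"grip": 255},{"tx": 0,"ty": 0,"tz": 2,"ax": 0,"ay": 0,"az": 0,"grip": 255},{"tx": 0,"ty": 0,"tz": 2,"ax": 0,"ay": 0,"az": 0,"grip": 255},{"tx": 0,"ty": 0,"tz": 0,"ax": 0,"ay": 0,"az": 0,"grip": 255}]'

```text
t: 3.8
tool_pos: [0.5226, 0.0176, 0.117]
orientation: [1.948, 1.768, 0.56]
force: [0.5, -1.6, 0.7]
opening: 0.0003
```

Run:
```python
from h import *
goto(W(P,bp(.058,.036+.014)),Rt())
```

```text
t 3.8 F [ 0.5 -1.6  0.7] op 0.0002834114159464781
shift before turn (tool mm) [-0.1 -0.2 -0.8] turn [ 0.0035  0.0012 -0.0008] deg 0.2 shift after turn [-0.1 -0.2 -0.8]
```

Emit:
step_arm --targets '[{"tx": 0,"ty": 0,"tz": 1.5,"ax": 0,"ay": 0,"az": 0,"grip": 255},{"tx": 0,"ty": 0,"tz": 0,"ax": 0,"ay": 0,"az": 0,"grip": 255}]'

```text
t: 4.0
tool_pos: [0.5237, 0.0176, 0.1161]
orientation: [1.947, 1.768, 0.561]
force: [-1.5, -0.5, 3.0]
opening: 0.0003
```

Emit:
step_arm --targets '[{"tx": 0,"ty": 0,"tz": 1.5,"ax": 0,"ay": 0,"az": 0,"grip": 255},{"tx": 0,"ty": 0,"tz": 0,"ax": 0,"ay": 0,"az": 0,"grip": 255}]'

```text
t: 4.2
tool_pos: [0.5246, 0.0176, 0.115]
orientation: [1.947, 1.768, 0.561]
force: [-2.4, -0.8, 6.1]
opening: 0.0003
```

Emit:
step_arm --targets '[{"tx": 0,"ty": 0,"tz": 1.5,"ax": 0,"ay": 0,"az": 0,"grip": 255},{"tx": 0,"ty": 0,"tz": 0,"ax": 0,"ay": 0,"az": 0,"grip": 255}]'

```text
t: 4.4
tool_pos: [0.5255, 0.0176, 0.1138]
orientation: [1.947, 1.768, 0.561]
force: [-2.4, -0.2, 5.0]
opening: 0.0005
```

Emit:
step_arm --targets '[{"tx": 0,"ty": 0,"tz": 1.5,"ax": 0,"ay": 0,"az": 0,"grip": 255},{"tx": 0,"ty": 0,"tz": 0,"ax": 0,"ay": 0,"az": 0,"grip": 255}]'

```text
t: 4.6
tool_pos: [0.5263, 0.0175, 0.1125]
orientation: [1.947, 1.768, 0.561]
force: [-1.4, -0.5, 4.4]
opening: 0.0008
```

Emit:
step_arm --targets '[{"tx": 0,"ty": 0,"tz": 1.5,"ax": 0,"ay": 0,"az": 0,"grip": 255},{"tx": 0,"ty": 0,"tz": 0,"ax": 0,"ay": 0,"az": 0,"grip": 255}]'

```text
t: 4.8
tool_pos: [0.5273, 0.0174, 0.1116]
orientation: [1.947, 1.768, 0.561]
force: [-2.1, -0.5, 6.1]
opening: 0.0004
```

Emit:
step_arm --targets '[{"tx": 0,"ty": 0,"tz": 1,"ax": 0,"ay": 0,"az": 0,"grip": 255},{"tx": 0,"ty": 0,"tz": 0,"ax": 0,"ay": 0,"az": 0,"grip": 255}]'

```text
t: 5.0
tool_pos: [0.5285, 0.0172, 0.1117]
orientation: [1.946, 1.767, 0.562]
force: [-5.6, -2.4, 10.8]
opening: 0.0008
```

Emit:
step_arm --targets '[{"tx": 0,"ty": 0,"tz": 0.5,"ax": 0,"ay": 0,"az": 0,"grip": 255},{"tx": 0,"ty": 0,"tz": 0,"ax": 0,"ay": 0,"az": 0,"grip": 255}]'

```text
t: 5.2
tool_pos: [0.5288, 0.0172, 0.1115]
orientation: [1.946, 1.767, 0.562]
force: [-9.8, -1.4, 15.0]
opening: 0.0002
```

Emit:
step_arm --targets '[{"tx": 0,"ty": 0,"tz": -8,"ax": 0,"ay": 0,"az": 0,"grip": 255},{"tx": 0,"ty": 0,"tz": -9,"ax": 0,"ay": 0,"az": 0,"grip": 255},{"tx": -10,"ty": 0,"tz": 0,"ax": 0,"ay": 0,"az": 0,"grip": 255},{"tx": -10,"ty": 0,"tz": 0,"ax": 0,"ay": 0,"az": 0,"grip": 255}]'

```text
t: 5.6
tool_pos: [0.5154, -0.0013, 0.123]
orientation: [1.948, 1.77, 0.56]
force: [0.3, 0.7, -0.7]
opening: 0.0008
```

```bash
cat > look.py <<'E'
from h import *
from plant import robot; import cv2,sys
s=robot.read_state();c=robot.read_camera("wrist");pickle.dump((c,s),open("wl.pkl","wb"))
R0=Ro.from_rotvec(s["orientation"]).as_matrix()
print("tip",proj(c,s["tool_pos"]+R0@[.0075,0,.014]))
for y in (.058,0,-.058):
  for o in (.0285,.036): print(y,o,proj(c,W(P,bp(y,o))))
print("mm/px ~",c["fx"]/0.2/1000,"px/mm")
x0,y0=180,120
cv2.imwrite(sys.argv[1],cv2.resize(c["frame"][120:270,180:380],None,fx=4,fy=4,interpolation=cv2.INTER_CUBIC))
for y in (.058,0,-.058): goto(W(P,bp(y,.05)),Rt())
E
python3 look.py pics/w4.png
```

```text
tip [279.09900506 239.26966935]
0.058 0.0285 [280.09683137 213.66693896]
0.058 0.036 [280.18328375 217.22895682]
0 0.0285 [279.98260865 291.94069045]
0 0.036 [280.05793178 298.06663263]
-0.058 0.0285 [279.88487121 358.91752106]
-0.058 0.036 [279.95128115 366.84408829]
mm/px ~ 1.4499229811928085 px/mm
t 5.65 F [-0.4 -0.1 -0.2] op 0.0006681502625898967
shift before turn (tool mm) [20.4  0.9  7. ] turn [0.0021 0.0008 0.0003] deg 0.1 shift after turn [20.4  0.9  7. ]
t 5.65 F [-0.4 -0.1 -0.2] op 0.0006681502625898967
shift before turn (tool mm) [-37.6   0.9   7. ] turn [0.0021 0.0008 0.0003] deg 0.1 shift after turn [-37.6   0.9   7. ]
t 5.65 F [-0.4 -0.1 -0.2] op 0.0006681502625898967
shift before turn (tool mm) [-95.6   0.9   7.1] turn [0.0021 0.0008 0.0003] deg 0.1 shift after turn [-95.6   0.9   7. ]
```

View pics/w4.png

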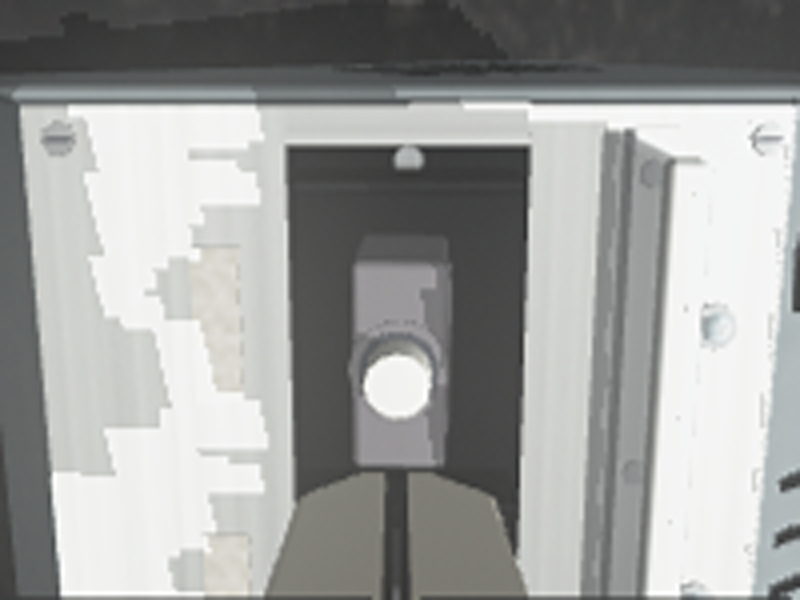

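Emit:
step_arm --targets '[{"tx": -13,"ty": 0,"tz": 0,"ax": 0,"ay": 0,"az": 0,"grip": 255},{"tx": -12,"ty": 0,"tz": 0,"ax": 0,"ay": 0,"az": 0,"grip": 255},{"tx": -12,"ty": 0.5,"tz": 0,"ax": 0,"ay": 0,"az": 0,"grip": 255},{"tx": 0,"ty": 0,"tz": 3,"ax": 0,"ay": 0,"az": 0,"grip": 255},{"tx": 0,"ty": 0,"tz": 3,"ax": 0,"ay": 0,"az": 0,"grip": 255},{"tx": 0,"ty": 0,"tz": 2,"ax": 0,"ay": 0,"az": 0,"grip": 255},{"tx": 0,"ty": 0,"tz": 1.5,"ax": 0,"ay": 0,"az": 0,"grip": 255},{"tx": 0,"ty": 0,"tz": 0,"ax": 0,"ay": 0,"az": 0,"grip": 255}]'

```text
t: 6.45
tool_pos: [0.5185, -0.0386, 0.1161]
orientation: [1.947, 1.769, 0.561]
force: [-0.7, -1.5, 3.1]
opening: 0.0005
```

Emit:
step_arm --targets '[{"tx": 0,"ty": 0,"tz": 1.5,"ax": 0,"ay": 0,"az": 0,"grip": 255},{"tx": 0,"ty": 0,"tz": 0,"ax": 0,"ay": 0,"az": 0,"grip": 255}]'

```text
t: 6.65
tool_pos: [0.5191, -0.0389, 0.1147]
orientation: [1.948, 1.769, 0.56]
force: [-0.1, -1.0, -0.4]
opening: 0.0003
```

Emit:
step_arm --targets '[{"tx": 0,"ty": 0,"tz": 1.5,"ax": 0,"ay": 0,"az": 0,"grip": 255},{"tx": 0,"ty": 0,"tz": 0,"ax": 0,"ay": 0,"az": 0,"grip": 255}]'

```text
t: 6.85
tool_pos: [0.5197, -0.039, 0.113]
orientation: [1.948, 1.769, 0.56]
force: [-0.3, 0.3, -0.2]
opening: 0.0003
```

Emit:
step_arm --targets '[{"tx": 0,"ty": 0,"tz": 1.5,"ax": 0,"ay": 0,"az": 0,"grip": 255},{"tx": 0,"ty": 0,"tz": 0,"ax": 0,"ay": 0,"az": 0,"grip": 255}]'

```text
t: 7.05
tool_pos: [0.5206, -0.0392, 0.1119]
orientation: [1.948, 1.769, 0.56]
force: [0.2, 0.3, -0.6]
opening: 0.0005
```

Run:
```python
from h import *
goto(W(P,bp(0,.0285+.014)),Rt())
```

```text
t 7.05 F [ 0.2  0.3 -0.6] op 0.0005219503899822664
shift before turn (tool mm) [-1.4 -0.1  0.6] turn [ 0.0027  0.0009 -0.0007] deg 0.2 shift after turn [-1.4 -0.1  0.6]
```

Emit:
step_arm --targets '[{"tx": -1,"ty": 0,"tz": 1,"ax": 0,"ay": 0,"az": 0,"grip": 255},{"tx": 0,"ty": 0,"tz": 0,"ax": 0,"ay": 0,"az": 0,"grip": 255}]'

```text
t: 7.25
tool_pos: [0.5213, -0.0404, 0.1115]
orientation: [1.948, 1.768, 0.56]
force: [-1.4, 0.2, -0.2]
opening: 0.0004
```

Emit:
step_arm --targets '[{"tx": 0,"ty": 0,"tz": 1,"ax": 0,"ay": 0,"az": 0,"grip": 255},{"tx": 0,"ty": 0,"tz": 0,"ax": 0,"ay": 0,"az": 0,"grip": 255}]'

```text
t: 7.45
tool_pos: [0.5224, -0.0405, 0.1115]
orientation: [1.947, 1.768, 0.561]
force: [-1.9, -0.3, 3.6]
opening: 0.0003
```

Run:
```python
from h import *
goto(W(P,bp(0,.0285+.014)),Rt())
```

```text
t 7.45 F [-1.9 -0.3  3.6] op 0.00034887997301994377
shift before turn (tool mm) [-0.3 -1.4 -0.9] turn [ 0.0046  0.001  -0.0006] deg 0.3 shift after turn [-0.3 -1.4 -0.9]
```

Emit:
step_arm --targets '[{"tx": 0,"ty": 0,"tz": 0.8,"ax": 0,"ay": 0,"az": 0,"grip": 255},{"tx": 0,"ty": 0,"tz": 0,"ax": 0,"ay": 0,"az": 0,"grip": 255}]'

```text
t: 7.65
tool_pos: [0.5229, -0.0405, 0.1111]
orientation: [1.947, 1.768, 0.561]
force: [-10.3, 1.3, 13.0]
opening: 0.0008
```

Emit:
step_arm --targets '[{"tx": 0,"ty": 0,"tz": -8,"ax": 0,"ay": 0,"az": 0,"grip": 255},{"tx": 0,"ty": 0,"tz": -9,"ax": 0,"ay": 0,"az": 0,"grip": 255},{"tx": -10,"ty": 0,"tz": 0,"ax": 0,"ay": 0,"az": 0,"grip": 255},{"tx": -10,"ty": 0,"tz": 0,"ax": 0,"ay": 0,"az": 0,"grip": 255}]'

```text
t: 8.05
tool_pos: [0.5106, -0.0593, 0.1242]
orientation: [1.947, 1.769, 0.561]
force: [0.3, -0.3, 0.4]
opening: 0.0007
```

```bash
python3 look.py pics/w5.png
```

```text
tip [279.17584957 239.26964437]
0.058 0.0285 [278.10952498 120.64781365]
0.058 0.036 [278.13437067 120.51829574]
0 0.0285 [278.14594251 213.16995278]
0 0.036 [278.1700512  216.70872843]
-0.058 0.0285 [278.17669949 291.31092717]
-0.058 0.036 [278.19998418 297.40445855]
mm/px ~ 1.4499229811928085 px/mm
t 8.1 F [ 0.3 -0.3 -0.5] op 0.0004756468337756055
shift before turn (tool mm) [78.7 -0.5  7.5] turn [0.0036 0.0012 0.0003] deg 0.2 shift after turn [78.6 -0.5  7.6]
t 8.1 F [ 0.3 -0.3 -0.5] op 0.0004756468337756055
shift before turn (tool mm) [20.7 -0.5  7.6] turn [0.0036 0.0012 0.0003] deg 0.2 shift after turn [20.6 -0.5  7.6]
t 8.1 F [ 0.3 -0.3 -0.5] op 0.0004756468337756055
shift before turn (tool mm) [-37.3  -0.6   7.6] turn [0.0036 0.0012 0.0003] deg 0.2 shift after turn [-37.4  -0.5   7.6]
```

View pics/w5.png

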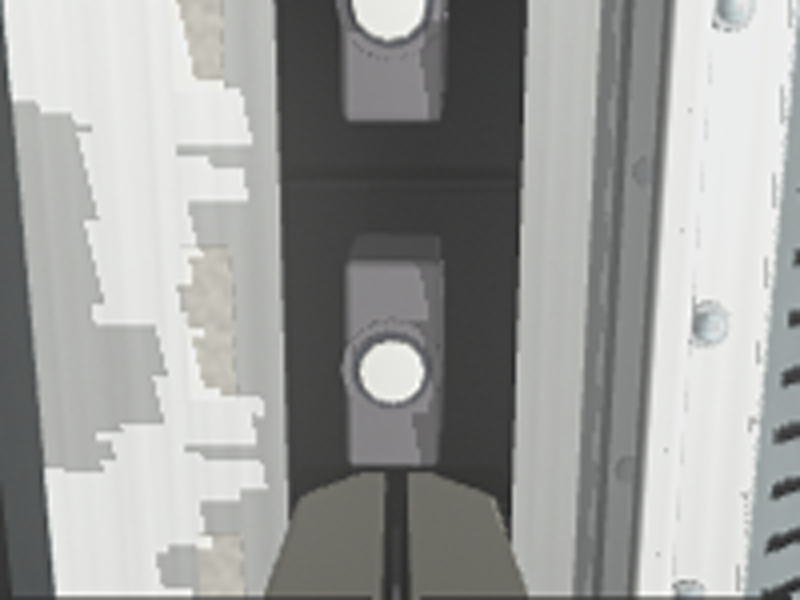

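b's button disc at crop (391,371) now sits inside its ring, so it is in and staying in. a stood out again after a full press. Next is c.

Emit:
step_arm --targets '[{"tx": -13,"ty": 0,"tz": 0,"ax": 0,"ay": 0,"az": 0,"grip": 255},{"tx": -12,"ty": 0,"tz": 0,"ax": 0,"ay": 0,"az": 0,"grip": 255},{"tx": -12,"ty": -0.5,"tz": 0,"ax": 0,"ay": 0,"az": 0,"grip": 255},{"tx": 0,"ty": 0,"tz": 3,"ax": 0,"ay": 0,"az": 0,"grip": 255},{"tx": 0,"ty": 0,"tz": 3,"ax": 0,"ay": 0,"az": 0,"grip": 255},{"tx": 0,"ty": 0,"tz": 2,"ax": 0,"ay": 0,"az": 0,"grip": 255},{"tx": 0,"ty": 0,"tz": 1.5,"ax": 0,"ay": 0,"az": 0,"grip": 255},{"tx": 0,"ty": 0,"tz": 0,"ax": 0,"ay": 0,"az": 0,"grip": 255}]'

```text
t: 8.9
tool_pos: [0.5125, -0.0963, 0.1161]
orientation: [1.947, 1.769, 0.561]
force: [-0.9, -0.7, 1.9]
opening: 0.0004
```

Emit:
step_arm --targets '[{"tx": 0,"ty": 0,"tz": 1.5,"ax": 0,"ay": 0,"az": 0,"grip": 255},{"tx": 0,"ty": 0,"tz": 1.5,"ax": 0,"ay": 0,"az": 0,"grip": 255}]'

```text
t: 9.1
tool_pos: [0.514, -0.0966, 0.1136]
orientation: [1.947, 1.769, 0.561]
force: [0.4, -0.1, 0.9]
opening: 0.0006
```

Emit:
step_arm --targets '[{"tx": 0,"ty": 0,"tz": 1.5,"ax": 0,"ay": 0,"az": 0,"grip": 255},{"tx": 0,"ty": 0,"tz": 0,"ax": 0,"ay": 0,"az": 0,"grip": 255}]'

```text
t: 9.3
tool_pos: [0.5143, -0.0967, 0.1115]
orientation: [1.949, 1.769, 0.56]
force: [0.5, 0.7, 0.1]
opening: 0.0005
```

Emit:
step_arm --targets '[{"tx": 0,"ty": 0,"tz": 1.5,"ax": 0,"ay": 0,"az": 0,"grip": 255},{"tx": 0,"ty": 0,"tz": 0,"ax": 0,"ay": 0,"az": 0,"grip": 255}]'

```text
t: 9.5
tool_pos: [0.5157, -0.0971, 0.1111]
orientation: [1.948, 1.768, 0.56]
force: [-0.2, 0.9, 0.4]
opening: 0.0004
```

Run:
```python
from h import *
goto(W(P,bp(-.058,.0285+.014)),Rt())
```

```text
t 9.5 F [-0.2  0.9  0.4] op 0.00039449595803880776
shift before turn (tool mm) [-1.3 -0.1 -0.5] turn [ 0.0035  0.0009 -0.0006] deg 0.2 shift after turn [-1.3 -0.1 -0.5]
```

Emit:
step_arm --targets '[{"tx": -1,"ty": 0,"tz": 1,"ax": 0,"ay": 0,"az": 0,"grip": 255},{"tx": 0,"ty": 0,"tz": 0.5,"ax": 0,"ay": 0,"az": 0,"grip": 255},{"tx": 0,"ty": 0,"tz": 0,"ax": 0,"ay": 0,"az": 0,"grip": 255}]'

```text
t: 9.8
tool_pos: [0.5168, -0.0978, 0.1108]
orientation: [1.947, 1.769, 0.562]
force: [-10.7, 6.0, 11.6]
opening: 0.0004
```

Emit:
step_arm --targets '[{"tx": 0,"ty": 0,"tz": 0.5,"ax": 0,"ay": 0,"az": 0,"grip": 255},{"tx": 0,"ty": 0,"tz": 0,"ax": 0,"ay": 0,"az": 0,"grip": 255}]'

```text
t: 10.0
tool_pos: [0.5171, -0.0978, 0.1106]
orientation: [1.947, 1.769, 0.562]
force: [-15.8, 5.9, 16.3]
opening: 0.0001
```

Emit:
step_arm --targets '[{"tx": 0,"ty": 0,"tz": -8,"ax": 0,"ay": 0,"az": 0,"grip": 255},{"tx": 0,"ty": 0,"tz": -9,"ax": 0,"ay": 0,"az": 0,"grip": 255},{"tx": -10,"ty": 0,"tz": 0,"ax": 0,"ay": 0,"az": 0,"grip": 255},{"tx": -10,"ty": 0,"tz": 0,"ax": 0,"ay": 0,"az": 0,"grip": 255}]'

```text
t: 10.4
tool_pos: [0.5051, -0.1172, 0.1237]
orientation: [1.946, 1.769, 0.561]
force: [-0.0, 0.0, -0.0]
opening: 0.0003
```

```bash
python3 look.py pics/w6.png
```

```text
tip [279.1666774  239.26717858]
0.058 0.0285 [278.5078104    8.69605888]
0.058 0.036 [278.5610055    3.17775494]
0 0.0285 [278.5098841  120.30632557]
0 0.036 [278.55804405 120.16597264]
-0.058 0.0285 [278.51160721 213.04730427]
-0.058 0.036 [278.55560311 216.59234494]
mm/px ~ 1.4499229811928085 px/mm
t 10.45 F [-0.6 -0.3  0.9] op 5.6759307452528636e-05
shift before turn (tool mm) [136.9  -0.4   7.1] turn [0.0043 0.0017 0.0003] deg 0.3 shift after turn [136.9  -0.4   7.3]
t 10.45 F [-0.6 -0.3  0.9] op 5.6759307452528636e-05
shift before turn (tool mm) [78.9 -0.4  7.2] turn [0.0043 0.0017 0.0003] deg 0.3 shift after turn [78.9 -0.4  7.3]
t 10.45 F [-0.6 -0.3  0.9] op 5.6759307452528636e-05
shift before turn (tool mm) [20.9 -0.4  7.3] turn [0.0043 0.0017 0.0003] deg 0.3 shift after turn [20.9 -0.4  7.3]
```

View pics/w6.png

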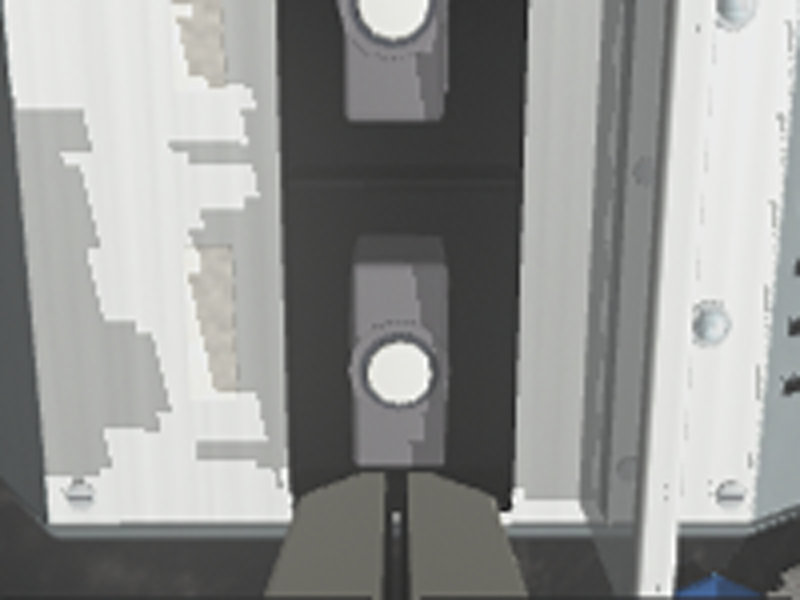

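c's button disc at crop (399,372) is inside its ring, so c is in. So a is the faulty one. I'll go back to a with the gripper partly open.

Emit:
step_arm --targets '[{"tx": 5,"ty": 0,"tz": -14,"ax": 0.004,"ay": 0.002,"az": 0,"grip": 255},{"tx": 20,"ty": 0,"tz": 0,"ax": 0,"ay": 0,"az": 0,"grip": 186},{"tx": 20,"ty": 0,"tz": 0,"ax": 0,"ay": 0,"az": 0,"grip": 186},{"tx": 20,"ty": 0,"tz": 0,"ax": 0,"ay": 0,"az": 0,"grip": 186},{"tx": 20,"ty": 0,"tz": 0,"ax": 0,"ay": 0,"az": 0,"grip": 186},{"tx": 20,"ty": 0,"tz": 0,"ax": 0,"ay": 0,"az": 0,"grip": 186},{"tx": 12,"ty": 0,"tz": 0,"ax": 0,"ay": 0,"az": 0,"grip": 186},{"tx": 0,"ty": 0,"tz": 0,"ax": 0,"ay": 0,"az": 0,"grip": 186}]'

```text
t: 11.25
tool_pos: [0.508, 0.0017, 0.1346]
orientation: [1.949, 1.775, 0.56]
force: [0.4, 0.1, -1.0]
opening: 0.0252
```

```bash
python3 look.py pics/w7.png
```

```text
tip [279.10590075 239.26382156]
0.058 0.0285 [279.70256816 211.03792467]
0.058 0.036 [279.73007064 214.2190584 ]
0 0.0285 [279.54854795 284.57129422]
0 0.036 [279.5687543  290.01887654]
-0.058 0.0285 [279.41525674 348.2080866 ]
-0.058 0.036 [279.42983684 355.29384041]
mm/px ~ 1.4499229811928085 px/mm
t 11.3 F [ 0.8 -0.1  0.2] op 0.024997885527526624
shift before turn (tool mm) [17.7  0.4 21.1] turn [-0.0011 -0.0022  0.0013] deg 0.2 shift after turn [17.8  0.3 21.1]
t 11.3 F [ 0.8 -0.1  0.2] op 0.024997885527526624
shift before turn (tool mm) [-40.3   0.3  21. ] turn [-0.0011 -0.0022  0.0013] deg 0.2 shift after turn [-40.2   0.3  21.1]
t 11.3 F [ 0.8 -0.1  0.2] op 0.024997885527526624
shift before turn (tool mm) [-98.3   0.2  20.9] turn [-0.0011 -0.0022  0.0013] deg 0.2 shift after turn [-98.2   0.3  21.1]
```

View pics/w7.png

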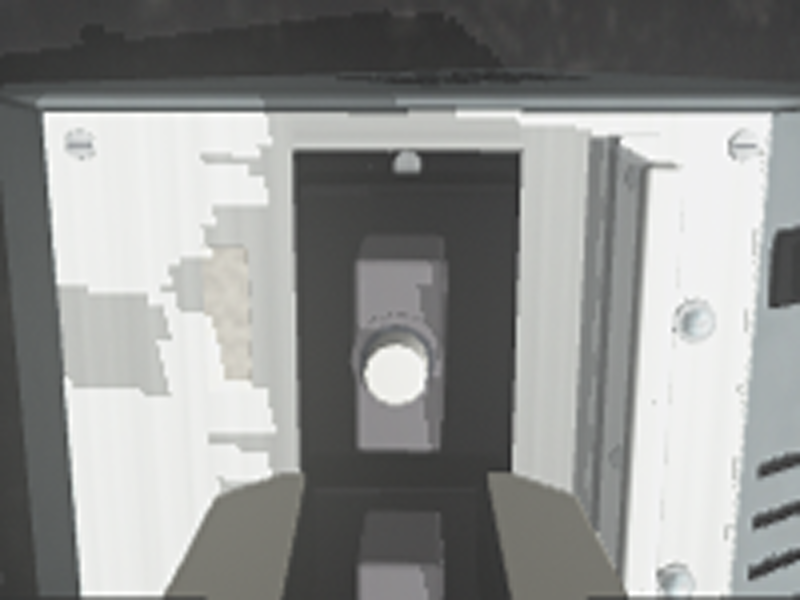

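Emit:
step_arm --targets '[{"tx": 10,"ty": 0,"tz": 4,"ax": 0,"ay": -0.002,"az": 0.001,"grip": 186},{"tx": 8.5,"ty": 0.2,"tz": 6,"ax": 0,"ay": 0,"az": 0,"grip": 186},{"tx": 0,"ty": 0,"tz": 5,"ax": 0,"ay": 0,"az": 0,"grip": 186},{"tx": 0,"ty": 0,"tz": 5,"ax": 0,"ay": 0,"az": 0,"grip": 186},{"tx": 0,"ty": 0,"tz": 5,"ax": 0,"ay": 0,"az": 0,"grip": 186},{"tx": 0,"ty": 0,"tz": 5,"ax": 0,"ay": 0,"az": 0,"grip": 186},{"tx": 0,"ty": 0,"tz": 0,"ax": 0,"ay": 0,"az": 0,"grip": 186}]'

```text
t: 12.0
tool_pos: [0.5269, 0.0164, 0.1095]
orientation: [1.953, 1.77, 0.556]
force: [-0.7, 0.7, -1.2]
opening: 0.0252
```

Run:
```python
from h import *
goto(W(P,bp(.058,.018)),Rt())
from plant import robot; import cv2
a=robot.read_camera("wrist")["frame"];cv2.imwrite("pics/w8.png",a)
```

```text
t 12.0 F [-0.7  0.7 -1.2] op 0.02516626035719629
shift before turn (tool mm) [ 0.7  0.5 22.5] turn [-0.0019  0.0014 -0.0021] deg 0.2 shift after turn [ 0.7  0.5 22.5]
```

View pics/w8.png

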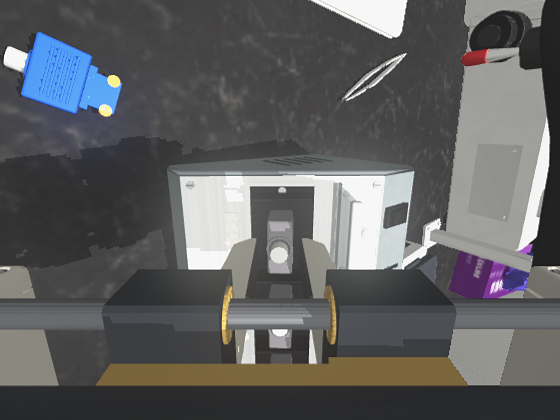

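Jaws straddle breaker a, with its button between the fingers at (279,256). The upslope finger is clear of the guard. Now the rest of the descent.

Emit:
step_arm --targets '[{"tx": 0.5,"ty": 0.3,"tz": 5,"ax": 0,"ay": 0,"az": 0,"grip": 186},{"tx": 0,"ty": 0,"tz": 5,"ax": 0,"ay": 0,"az": 0,"grip": 186},{"tx": 0,"ty": 0,"tz": 5,"ax": 0,"ay": 0,"az": 0,"grip": 186},{"tx": 0,"ty": 0,"tz": 4,"ax": 0,"ay": 0,"az": 0,"grip": 186},{"tx": 0,"ty": 0,"tz": 2,"ax": 0,"ay": 0,"az": 0,"grip": 186},{"tx": 0,"ty": 0,"tz": 0,"ax": 0,"ay": 0,"az": 0,"grip": 186}]'

```text
t: 12.65
tool_pos: [0.5393, 0.0162, 0.0928]
orientation: [1.952, 1.77, 0.557]
force: [0.1, -0.3, -0.8]
opening: 0.0253
```

Run:
```python
from h import *
goto(W(P,bp(.058,.018)),Rt())
```

```text
t 12.65 F [ 0.1 -0.3 -0.8] op 0.025286049291578953
shift before turn (tool mm) [-0.3 -0.   1.8] turn [-0.0015  0.001  -0.0015] deg 0.1 shift after turn [-0.3 -0.   1.8]
```

Emit:
step_arm --targets '[{"tx": 0,"ty": 0,"tz": 1,"ax": 0,"ay": 0,"az": 0,"grip": 220},{"tx": 0,"ty": 0,"tz": 0,"ax": 0,"ay": 0,"az": 0,"grip": 255},{"tx": 0,"ty": 0,"tz": 0,"ax": 0,"ay": 0,"az": 0,"grip": 255},{"tx": 0,"ty": 0,"tz": 0,"ax": 0,"ay": 0,"az": 0,"grip": 255},{"tx": 0,"ty": 0,"tz": 0,"ax": 0,"ay": 0,"az": 0,"grip": 255}]' --squeeze 40

```text
t: 13.15
tool_pos: [0.5402, 0.0161, 0.0928]
orientation: [1.951, 1.77, 0.558]
force: [1.2, -0.1, -0.5]
opening: 0.0158
```

Run:
```python
from h import *
goto(W(P,bp(.058,.018)),Rt())
```

```text
t 13.15 F [ 1.2 -0.1 -0.5] op 0.015765265977400366
shift before turn (tool mm) [-0.3 -0.8  1.3] turn [-0.0001  0.0009 -0.0016] deg 0.1 shift after turn [-0.3 -0.8  1.3]
```

Emit:
step_arm --targets '[{"tx": 0,"ty": 0,"tz": -1,"ax": 0,"ay": 0,"az": 0,"grip": 255},{"tx": 0,"ty": 0,"tz": -1,"ax": 0,"ay": 0,"az": 0,"grip": 255},{"tx": 0,"ty": 0,"tz": -1,"ax": 0,"ay": 0,"az": 0,"grip": 255}]'

```text
t: 13.45
tool_pos: [0.5384, 0.0163, 0.0952]
orientation: [1.951, 1.769, 0.558]
force: [3.8, -1.2, -1.5]
opening: 0.0159
```

Emit:
step_arm --targets '[{"tx": 0,"ty": 0,"tz": -1,"ax": 0,"ay": 0,"az": 0,"grip": 255},{"tx": 0,"ty": 0,"tz": -1,"ax": 0,"ay": 0,"az": 0,"grip": 255},{"tx": 0,"ty": 0,"tz": -1,"ax": 0,"ay": 0,"az": 0,"grip": 255}]'

```text
t: 13.75
tool_pos: [0.5366, 0.0165, 0.0978]
orientation: [1.951, 1.77, 0.558]
force: [-0.1, -0.4, 1.8]
opening: 0.0159
```

Emit:
step_arm --targets '[{"tx": 0,"ty": 0,"tz": -1,"ax": 0,"ay": 0,"az": 0,"grip": 255},{"tx": 0,"ty": 0,"tz": -1,"ax": 0,"ay": 0,"az": 0,"grip": 255},{"tx": 0,"ty": 0,"tz": -1,"ax": 0,"ay": 0,"az": 0,"grip": 255}]'

```text
t: 14.05
tool_pos: [0.5349, 0.0166, 0.1001]
orientation: [1.951, 1.77, 0.558]
force: [2.5, 0.1, -0.7]
opening: 0.0157
```

Run:
```python
from h import *
goto(W(P,bp(.058,.018)),Rt())
from plant import robot; import cv2
a=robot.read_camera("wrist")["frame"];cv2.imwrite("pics/w9.png",cv2.resize(a[150:290,180:380],None,fx=4,fy=4))
```

```text
t 14.05 F [ 2.5  0.1 -0.7] op 0.015686855585114533
shift before turn (tool mm) [-0.3 -0.6 10.3] turn [-0.0003  0.001  -0.0016] deg 0.1 shift after turn [-0.3 -0.6 10.3]
```

View pics/w9.png

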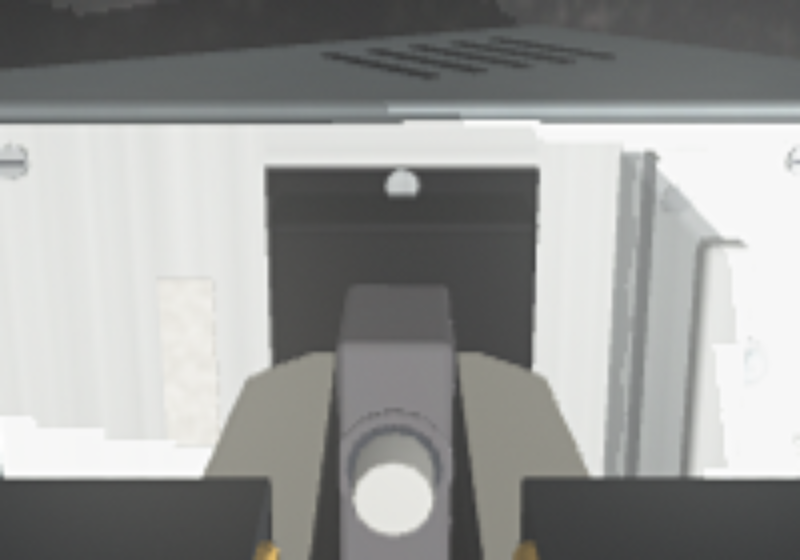

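Breaker a is between the fingers with its button still out at crop (393,498), and it appears to be rising with the gripper. I'll keep pulling.

Emit:
step_arm --targets '[{"tx": 0,"ty": 0,"tz": -2,"ax": 0,"ay": 0,"az": 0,"grip": 255},{"tx": 0,"ty": 0,"tz": -2,"ax": 0,"ay": 0,"az": 0,"grip": 255},{"tx": 0,"ty": 0,"tz": -3,"ax": 0,"ay": 0,"az": 0,"grip": 255},{"tx": 0,"ty": 0,"tz": -4,"ax": 0,"ay": 0,"az": 0,"grip": 255},{"tx": 0,"ty": 0,"tz": -6,"ax": 0,"ay": 0,"az": 0,"grip": 255},{"tx": 0,"ty": 0,"tz": -8,"ax": 0,"ay": 0,"az": 0,"grip": 255},{"tx": 0,"ty": 0,"tz": -8,"ax": 0,"ay": 0,"az": 0,"grip": 255},{"tx": 0,"ty": 0,"tz": -8,"ax": 0,"ay": 0,"az": 0,"grip": 255}]'

```text
t: 14.9
tool_pos: [0.5106, 0.019, 0.1334]
orientation: [1.952, 1.771, 0.556]
force: [0.2, 1.2, -0.3]
opening: 0.0158
```

Run:
```python
from h import *
goto(W(P,bp(.058,.018)),Rt())
from plant import robot; import cv2
print(robot.read_state()["q"],robot.read_state()["tool_pos"])
a=robot.read_camera("wrist")["frame"];cv2.imwrite("pics/w10.png",a)
a=robot.read_camera("side")["frame"];cv2.imwrite("pics/s10.png",cv2.resize(a[190:300,210:470],None,fx=3,fy=3))
```

```text
t 14.9 F [ 0.2  1.2 -0.3] op 0.015793407586972237
shift before turn (tool mm) [-0.3  0.4 51.6] turn [-0.002   0.001  -0.0015] deg 0.2 shift after turn [-0.4  0.3 51.6]
[-0.03958967 -0.65705177  2.44396602 -0.04857945  0.7471547   0.08319382] [0.51056558 0.0190132  0.13337734]
```

View pics/w10.png

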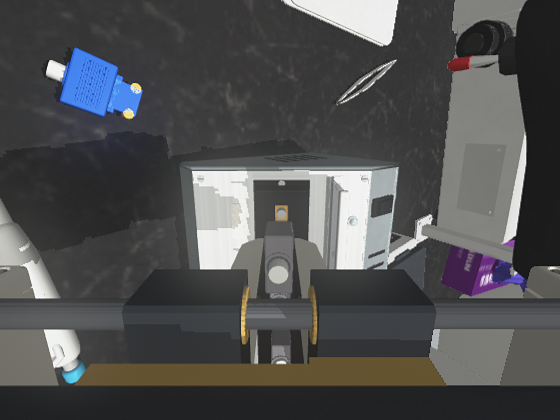

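View pics/s10.png

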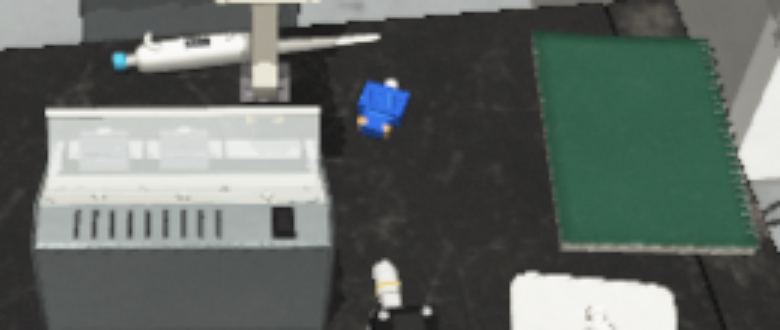

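Breaker a is out and held, with its empty socket's gold contacts visible at wrist (281,212). I'll leave sideways, clear of the guard, then turn the tool upright.

Emit:
step_arm --targets '[{"tx": 8,"ty": 0,"tz": 0,"ax": 0,"ay": 0,"az": 0,"grip": 255},{"tx": 18,"ty": 0,"tz": 0,"ax": 0,"ay": 0,"az": 0,"grip": 255},{"tx": 25,"ty": 0,"tz": 0,"ax": 0,"ay": 0,"az": 0,"grip": 255},{"tx": 25,"ty": 5,"tz": 0,"ax": 0,"ay": 0,"az": 0,"grip": 255},{"tx": 25,"ty": 10,"tz": 0,"ax": 0.061,"ay": 0,"az": 0,"grip": 255},{"tx": 20,"ty": 10,"tz": 0,"ax": 0.061,"ay": 0,"az": 0,"grip": 255},{"tx": 20,"ty": 0,"tz": 0,"ax": 0.061,"ay": 0,"az": 0,"grip": 255},{"tx": 20,"ty": 0,"tz": 0,"ax": 0.061,"ay": 0,"az": 0,"grip": 255},{"tx": 20,"ty": 0,"tz": 0,"ax": 0.061,"ay": 0,"az": 0,"grip": 255},{"tx": 20,"ty": 0,"tz": 0,"ax": 0.061,"ay": 0,"az": 0,"grip": 255},{"tx": 20,"ty": 0,"tz": 0,"ax": 0.061,"ay": 0,"az": 0,"grip": 255},{"tx": 20,"ty": 0,"tz": 0,"ax": 0.061,"ay": 0,"az": 0,"grip": 255},{"tx": 20,"ty": 0,"tz": 0,"ax": 0.061,"ay": 0,"az": 0,"grip": 255},{"tx": 20,"ty": 0,"tz": 0,"ax": 0.061,"ay": 0,"az": 0,"grip": 255},{"tx": 0,"ty": 0,"tz": 0,"ax": 0,"ay": 0,"az": 0,"grip": 255}]'

```text
t: 16.5
tool_pos: [0.5598, 0.2981, 0.1457]
orientation: [-2.324, -2.11, 0.004]
force: [0.3, -1.2, -1.3]
opening: 0.0157
```

```bash
cat >> h.py <<'E'
def Rd():
    A=Ro.from_euler('z',P[2]).as_matrix()
    return A@np.column_stack([[0,1,0],[1,0,0],[0,0,-1]])
BK=[.506,.325]
E
python3 - <<'E'
from h import *
goto(BK+[.066],Rd())
from plant import robot; import cv2
print(robot.read_state()["q"],robot.read_state()["tool_pos"])
a=robot.read_camera("top")["frame"];cv2.imwrite("pics/t11.png",a)
E
```

```text
t 16.5 F [ 0.3 -1.2 -1.3] op 0.01570054229754464
shift before turn (tool mm) [ 21.6 -55.9  79.8] turn [-0.0033  0.0002 -0.001 ] deg 0.2 shift after turn [ 21.7 -56.1  79.7]
[4.07644290e-01 2.77368717e-01 1.48151191e+00 1.42045247e-03
 1.38569599e+00 5.04039158e-01] [0.55981134 0.29806789 0.14565082]
```

View pics/t11.png

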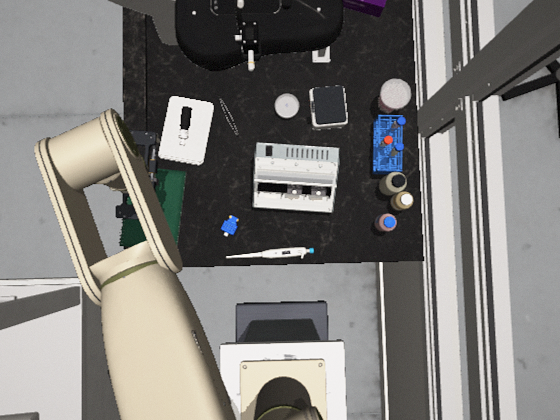

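Emit:
step_arm --targets '[{"tx": 4,"ty": -12,"tz": 10,"ax": -0.003,"ay": 0,"az": 0,"grip": 255},{"tx": 6,"ty": -16,"tz": 14,"ax": 0,"ay": 0,"az": 0,"grip": 255},{"tx": 6,"ty": -16,"tz": 14,"ax": 0,"ay": 0,"az": 0,"grip": 255},{"tx": 6,"ty": -12,"tz": 14,"ax": 0,"ay": 0,"az": 0,"grip": 255},{"tx": 0,"ty": 0,"tz": 8,"ax": 0,"ay": 0,"az": 0,"grip": 255},{"tx": 0,"ty": 0,"tz": 5,"ax": 0,"ay": 0,"az": 0,"grip": 255},{"tx": 0,"ty": 0,"tz": 0,"ax": 0,"ay": 0,"az": 0,"grip": 255}]'

```text
t: 17.25
tool_pos: [0.5064, 0.3233, 0.0817]
orientation: [2.325, 2.108, 0.003]
force: [0.2, -0.3, -0.9]
opening: 0.0158
```

Run:
```python
from h import *
goto(BK+[.046],Rd())
from plant import robot; import cv2
print(robot.read_state()["tool_pos"])
a=robot.read_camera("wrist")["frame"];cv2.imwrite("pics/w12.png",a)
a=robot.read_camera("side")["frame"];cv2.imwrite("pics/s12.png",cv2.resize(a[150:300,340:510],None,fx=4,fy=4))
```

```text
t 17.25 F [ 0.2 -0.3 -0.9] op 0.015761918988929764
shift before turn (tool mm) [ 1.7 -0.7 35.7] turn [ 0.0031  0.0005 -0.0022] deg 0.2 shift after turn [ 1.7 -0.5 35.7]
[0.50637731 0.32330601 0.0817348 ]
```

View pics/w12.png

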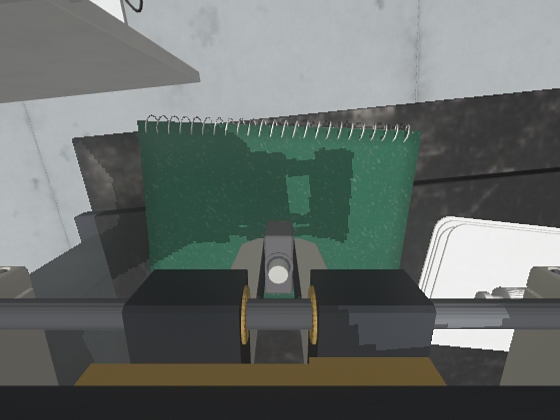

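View pics/s12.png

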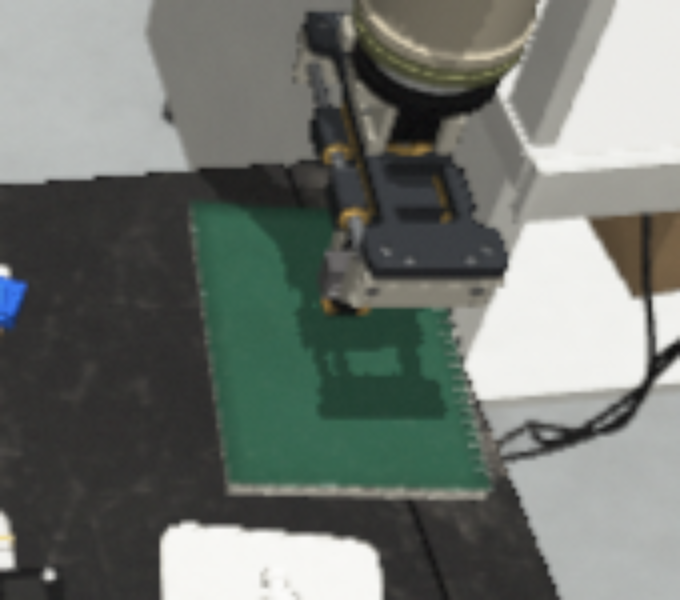

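The breaker is held upright over the middle of the book, with the foot at side crop (340,305). Lowering it.

Emit:
step_arm --targets '[{"tx": 0,"ty": 0,"tz": 10,"ax": 0,"ay": 0,"az": 0,"grip": 255},{"tx": 0,"ty": 0,"tz": 10,"ax": 0,"ay": 0,"az": 0,"grip": 255},{"tx": 0,"ty": 0,"tz": 6,"ax": 0,"ay": 0,"az": 0,"grip": 255},{"tx": 0,"ty": 0,"tz": 3,"ax": 0,"ay": 0,"az": 0,"grip": 255},{"tx": 0,"ty": 0,"tz": 1.5,"ax": 0,"ay": 0,"az": 0,"grip": 255},{"tx": 0,"ty": 0,"tz": 0,"ax": 0,"ay": 0,"az": 0,"grip": 255},{"tx": 0,"ty": 0,"tz": 0,"ax": 0,"ay": 0,"az": 0,"grip": 255}]'

```text
t: 18.05
tool_pos: [0.5065, 0.324, 0.0521]
orientation: [2.325, 2.109, 0.004]
force: [-0.5, 0.2, 0.5]
opening: 0.0155
```

Emit:
step_arm --targets '[{"tx": 0,"ty": 0,"tz": 1,"ax": 0,"ay": 0,"az": 0,"grip": 255},{"tx": 0,"ty": 0,"tz": 1,"ax": 0,"ay": 0,"az": 0,"grip": 255},{"tx": 0,"ty": 0,"tz": 0,"ax": 0,"ay": 0,"az": 0,"grip": 255}]'

```text
t: 18.35
tool_pos: [0.5062, 0.3239, 0.0497]
orientation: [2.325, 2.109, 0.004]
force: [0.2, -0.2, -0.6]
opening: 0.0157
```

Emit:
step_arm --targets '[{"tx": 0,"ty": 0,"tz": 0.7,"ax": 0,"ay": 0,"az": 0,"grip": 255},{"tx": 0,"ty": 0,"tz": 0,"ax": 0,"ay": 0,"az": 0,"grip": 255}]'

```text
t: 18.55
tool_pos: [0.5064, 0.3239, 0.0493]
orientation: [2.325, 2.109, 0.004]
force: [-0.0, -0.6, 0.3]
opening: 0.0156
```

Emit:
step_arm --targets '[{"tx": 0,"ty": 0,"tz": 0.7,"ax": 0,"ay": 0,"az": 0,"grip": 255},{"tx": 0,"ty": 0,"tz": 0,"ax": 0,"ay": 0,"az": 0,"grip": 255}]'

```text
t: 18.75
tool_pos: [0.5066, 0.324, 0.0492]
orientation: [2.325, 2.109, 0.004]
force: [-1.6, -1.3, 4.9]
opening: 0.0154
```

Emit:
step_arm --targets '[{"tx": 0,"ty": 0,"tz": -0.3,"ax": 0,"ay": 0,"az": 0,"grip": 255},{"tx": 0,"ty": 0,"tz": 0,"ax": 0,"ay": 0,"az": 0,"grip": 255}]' --squeeze 8

```text
t: 18.95
tool_pos: [0.5067, 0.324, 0.0491]
orientation: [2.325, 2.109, 0.005]
force: [0.3, -1.1, 3.2]
opening: 0.0159
```

Emit:
step_arm --targets '[{"tx": 0,"ty": 0,"tz": 0,"ax": 0,"ay": 0,"az": 0,"grip": 213},{"tx": 0,"ty": 0,"tz": 0,"ax": 0,"ay": 0,"az": 0,"grip": 211},{"tx": 0,"ty": 0,"tz": 0,"ax": 0,"ay": 0,"az": 0,"grip": 209},{"tx": 0,"ty": 0,"tz": 0,"ax": 0,"ay": 0,"az": 0,"grip": 207},{"tx": 0,"ty": 0,"tz": 0,"ax": 0,"ay": 0,"az": 0,"grip": 204},{"tx": 0,"ty": 0,"tz": 0,"ax": 0,"ay": 0,"az": 0,"grip": 201},{"tx": 0,"ty": 0,"tz": 0,"ax": 0,"ay": 0,"az": 0,"grip": 199}]'

```text
t: 19.65
tool_pos: [0.506, 0.3238, 0.0485]
orientation: [2.325, 2.109, 0.003]
force: [0.0, 0.1, 0.1]
opening: 0.0206
```

Run:
```python
from h import *
goto(BK+[.046],Rd())
from plant import robot; import cv2
a=robot.read_camera("wrist")["frame"];cv2.imwrite("pics/w13.png",cv2.resize(a[190:370,180:380],None,fx=4,fy=3.3))
a=robot.read_camera("side")["frame"];cv2.imwrite("pics/s13.png",cv2.resize(a[200:260,390:470],None,fx=8,fy=8))
```

```text
t 19.65 F [0.  0.1 0.1] op 0.020557271262039656
shift before turn (tool mm) [ 1.1 -0.2  2.5] turn [ 0.0029  0.0001 -0.0018] deg 0.2 shift after turn [ 1.1 -0.1  2.5]
```

View pics/w13.png

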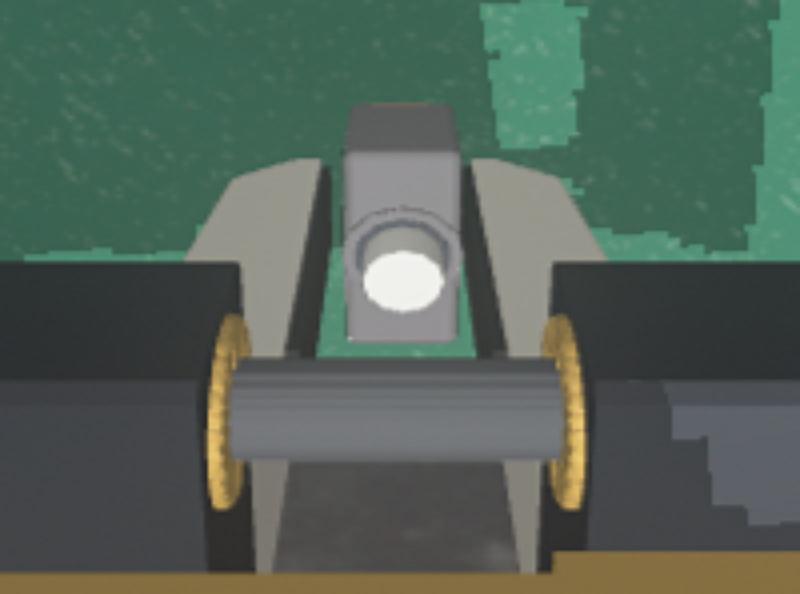

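View pics/s13.png

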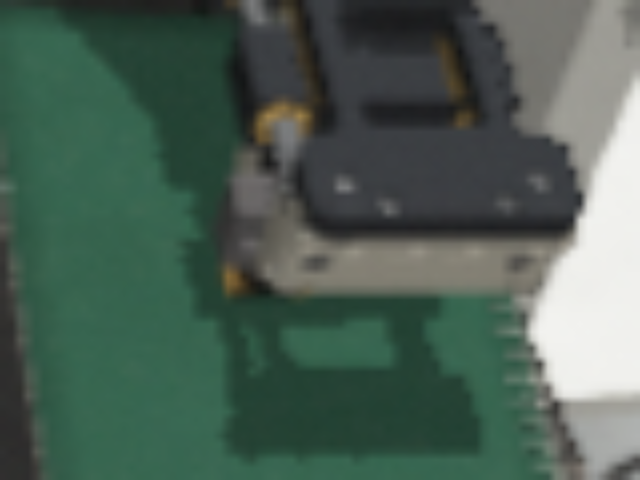

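The breaker stands upright and free: wrist crop shows even gaps of about 20 px on both sides. I'll open further and lift straight up.

Emit:
step_arm --targets '[{"tx": 0,"ty": 0,"tz": 0,"ax": 0,"ay": 0,"az": 0,"grip": 185},{"tx": 0,"ty": 0,"tz": 0,"ax": 0,"ay": 0,"az": 0,"grip": 165},{"tx": 0,"ty": 0,"tz": 0,"ax": 0,"ay": 0,"az": 0,"grip": 145},{"tx": 0,"ty": 0,"tz": -4,"ax": 0,"ay": 0,"az": 0,"grip": 140},{"tx": 0,"ty": 0,"tz": -10,"ax": 0,"ay": 0,"az": 0,"grip": 140},{"tx": 0,"ty": 0,"tz": -16,"ax": 0,"ay": 0,"az": 0,"grip": 140},{"tx": 0,"ty": 0,"tz": -20,"ax": 0,"ay": 0,"az": 0,"grip": 140},{"tx": 0,"ty": 0,"tz": -20,"ax": 0,"ay": 0,"az": 0,"grip": 140},{"tx": 0,"ty": 0,"tz": -20,"ax": 0,"ay": 0,"az": 0,"grip": 140},{"tx": 0,"ty": -20,"tz": -20,"ax": 0,"ay": 0,"az": 0,"grip": 140},{"tx": 0,"ty": -30,"tz": -10,"ax": 0,"ay": 0,"az": 0,"grip": 140},{"tx": 0,"ty": -30,"tz": 0,"ax": 0,"ay": 0,"az": 0,"grip": 140},{"tx": 0,"ty": -20,"tz": 0,"ax": 0,"ay": 0,"az": 0,"grip": 140}]'

```text
t: 21.05
tool_pos: [0.4055, 0.3342, 0.1708]
orientation: [2.325, 2.109, 0.008]
force: [-0.1, -0.4, 0.1]
opening: 0.0421
```

Run:
```python
from plant import robot; import cv2,numpy as np
for n in("top","side","wrist"):
    a=robot.read_camera(n)["frame"];cv2.imwrite(f"pics/{n}14.png",a)
a=cv2.imread("pics/top14.png");b=cv2.imread("pics/side14.png")
cv2.imwrite("pics/c14.png",np.hstack([cv2.resize(a[135:220,240:350],(390,300)),cv2.resize(b[215:280,210:330],(400,300))]))
```

```text
(no output)
```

View pics/wrist14.png

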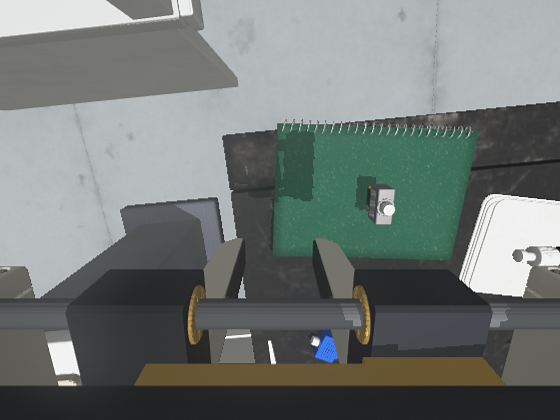

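View pics/side14.png

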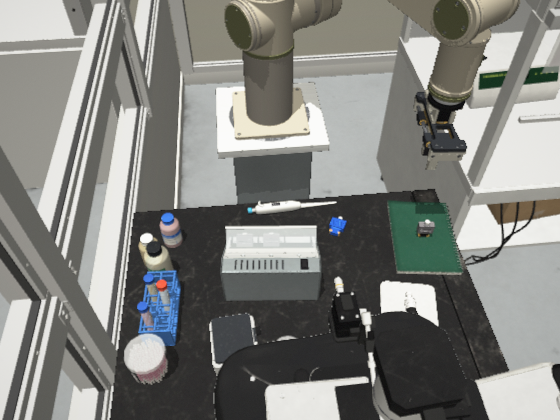

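View pics/c14.png

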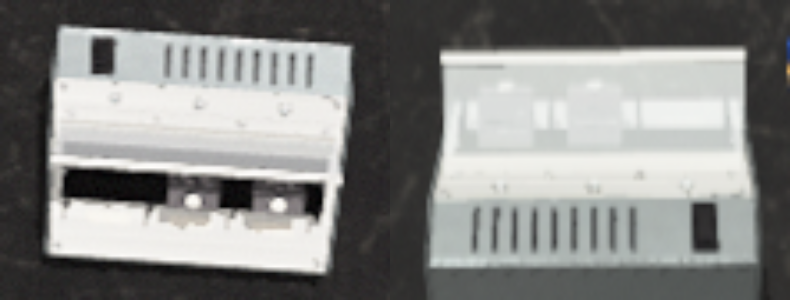

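The faulty breaker stands upright on the log book, at wrist (382,203) and side (426,228). b and c sit in the strip with short round button discs at crop (193,203) and (278,205), and the nearby pipette and bottles haven't moved. Handing in.

```bash
python3 -c "
from plant import robot
s=robot.read_state();print(s['t'],s['dq'].round(3) if hasattr(s['dq'],'round') else s['dq'])
print(robot.close_job())"
```

```text
21.2 [-0.022  0.034 -0.027 -0.008 -0.013 -0.009]
the job is handed in; nothing more can be done
None
```

The job is done and handed in at 21.2 s. I pressed all three reset buttons to their stops, and breaker_a popped straight out again while b and c stayed in. I pulled a out along its axis and stood it upright on its foot near the middle of the log book.

**Last checks:** The final pictures show:
- a standing free on the book;
- b and c in the strip with their buttons in;
- the pipette, bottles and blue lookalike where they were at the start.

The highest contact force I read was about 23 N, while pressing c.

**What failed or disagreed:**
- **Refused call:** the first move call was refused because its rows were incomplete. Nothing moved.
- **Position estimate:** my first fit of the supply unit was about 3 mm off against the wrist camera, so I corrected it before touching anything.
- **Joint 2 limit:** at one early standoff joint 2 read -0.893, against a listed limit of -0.89. I moved away and cannot tell whether that counts as passing its range.
- **Breaker balance:** a stands on its 10 mm wide foot, so it could be knocked over more easily than if it lay flat.

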